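# Stand the tipped furniture feet up in the outfeed lane

### The arm

A 7-joint arm with a two-finger parallel gripper is mounted at the origin on the work surface. World frame = base frame: x ahead of the robot, y to its left, z up, the work surface at z = 0. Lengths are in m, angles in rad, forces in N, time in s.
With the tool pointing down it reaches from about 0.425 to 0.925 m from the base axis. Payload 6.8 kg.
Tool frame: the origin (TCP) lies at the very end of the fingers, on their centre line; the grasp point (between the pads) lies 19 mm behind it; z points along the fingers, x is the direction in which the jaws open and shut, and the axes are right-handed (so a half turn about z gives the same grasp; the last joint's range is limited). The gripper opens to 85 mm and grips with 20 to 120 N. Pads are 22 mm wide; open, the fingers measure 114 mm over their backs; the gripper's body (76 mm by 85 mm) begins 54 mm behind the grasp point. The pads swing forward as they close: fully open they stand 13 mm farther back than shut.
Start: joints at [-1.313, 0.477, 0.022, 1.555, -0.011, 1.109, -0.083], TCP at [0.241, 0.63, 0.231] pointing down, gripper open.
Joint ranges: [-2.96, 2.96], [-0.34, 2.1], [-1.41, 1.46], [0.24, 2.44], [-1.37, 4.51], [0.17, 1.92], [-2.96, 2.96]. Speed limits (rad/s): [2.39, 2.39, 3.14, 3.14, 3.14, 3.14, 3.14].

### API

Orientations are given as a unit quaternion [w, x, y, z].
In Python, from station import bot gives the robot as it stands.
- The arm moves only by the shell command python3 -m creep 'ROWS' [FORCE]. ROWS is JSON, a list that holds one entry, the list of rows, each a list of 7 numbers: the shift along the tool's x, y, z in cm, then the turn, a rotation vector about the tool's x, y, z in rad, then the opening, from 0 (shut) to 1 (fully open). In form: [[[dx, dy, dz, wx, wy, wz, claw], ...]]. A call has 1 to 10 rows; each row is the pose to reach, as a shift and turn from the pose commanded when the call began, along the tool's axes at that moment; what a row does not reach only later rows make up. A row lasts 1/8 s, in which the tool goes at most 62.5 mm and 10.7 degrees, less where a joint would pass 70% of its speed; a pose out of reach is approached as far as the arm can. A call with a gripper value outside its range is refused whole. The fingers move at their own pace and stop on an object; FORCE is the grip in N (left out, the last holds). Time passes only in rows, so rows that repeat a pose let the fingers close. It gives the time, the measured TCP pose, the force and the opening at its end, in the units of the state.
- bot.get_obs(): the state, without advancing time (a new reading comes with each control period).
- bot.read_camera(name): name is "scene" or "top" or "wrist"; returns (picture, depth): 420x560x3 uint8, blue, green, red; 420x560 float32, m along the optical axis (not along the pixel's ray), 0 where there is no reading.
- bot.calibration(name): a dict with "mtx" (3x3 intrinsics, pixels), "rvec" (rotation vector, rad) and "tvec" (3), from world to camera coordinates, as OpenCV has them. Camera axes: x right, y down, z forward; pixel columns grow to the right and rows downward; lengths in m; the calibration is good to about 2 mm. A picture is of the moment at which its call begins: read the wrist's pose just before it. calibration takes no time and is no camera call; for the wrist camera it gives the pose at the moment of the call.
- bot.hand_in(): hands the job in, once; it reports no verdict.
Trained networks look in the newest picture that a camera, given by its name, has taken for a name from the list of things; names that differ only in an ending like _2 or _b are one class to them, and where a whole thing is asked for, a point or a joint stands for the part that bears it (a point fixed in the world has none). Each returns a list of dicts, best first, with "p" (0 to 1); they miss things now and then, are a little off and sometimes report something else, mostly with a low value. They report only what shows in the picture. A call takes as long as a camera call. They do not tell look-alikes from the thing itself.
- bot.find_in(camera, label): "xy" ([column, row] in pixels, amid what is visible of it).
- bot.silhouettes(camera, label): "mask" (420x560 bool, what is visible of it) and "xy" ([column, row] in pixels, amid what is visible of it).
The state is a dict: "t": time; "q": joint angles; "joint_vel": joint speeds; "joint_torque": joint torques, N m; "eef_pos": TCP position; "tool_rot": TCP orientation; "contact_force": force on the tool from outside, world axes, zero at the start; "torque": the same for the moment, N m; "gripper_width": opening from 0.0 (shut) to 1.0 (fully open).
Only numpy, scipy, OpenCV 4.12 (cv2) and the standard library are available. Lean on these libraries where they do the work, as an engineer would, in place of code of your own. Each camera call takes 0.05 s, during which the arm holds its last target.

### The job

Two of the five wooden furniture feet in the lane have tipped over onto the far rail. Stand each of them upright on its wide end again in its own gap, square and with its plinth flat against the near rail (the one nearest the robot) like the others, doing it gently, and let go. Leave the standing feet and the other things on the bench where they are.

Things in the scene. Friction and masses are not known exactly. Their poses are not given: they have to be found in the camera images.
- lane: Plywood lane fixed on the bench, 620 mm long along its y; x points away from the robot. Origin: on the bench, half-way along; plinth centres of all feet start on its y axis (lane x = 0). Floor board's top 10 mm up. Near rail: inner face at x -28.5, top 24 mm up; standing plinths lie flat against it. End strips' inner faces at y +-298, 24 mm high. Holds five feet about 110 mm apart in any order, two of them tipped.
- far_rail (a point): Middle of the lane's far rail, top of its inner face: lane x +65 mm, 52 mm above the bench. The rail is 14 mm thick and runs the lane's whole length; axes as the lane's.
- tipped_a_mid (a point): Pale bare wood furniture foot, 120 mm tall, square sections: plinth 56x56x16, step 45x45x8, stem 34x34x90, cap 27x27x6 mm; 100-200 g. Tipped: leans away from the robot about 60 deg from vertical, plinth's far lower edge on the lane floor, stem on the far rail. Point: on its axis, 60 mm from either end; z axis from plinth to cap (up when standing), y axis level, roughly along the lane.
- tipped_a: The same tipped foot: centre of its plinth's underside, which lies on the lane's y axis. Axes as at its mid point. The foot has to stand here, plinth against the near rail.
- tipped_b_mid (a point): Pale bare wood furniture foot, 120 mm tall, square sections: plinth 56x56x16, step 45x45x8, stem 34x34x90, cap 27x27x6 mm; 100-200 g. Tipped: leans away from the robot about 60 deg from vertical, plinth's far lower edge on the lane floor, stem on the far rail. Point: on its axis, 60 mm from either end; z axis from plinth to cap (up when standing), y axis level, roughly along the lane.
- tipped_b: The same tipped foot: centre of its plinth's underside, which lies on the lane's y axis. Axes as at its mid point. The foot has to stand here, plinth against the near rail.
- foot_c_mid (a point): Pale bare wood furniture foot, 120 mm tall, square sections: plinth 56x56x16, step 45x45x8, stem 34x34x90, cap 27x27x6 mm; 100-200 g. Stands upright against the near rail; not to be moved. Point: on its axis half-way up, 60 mm above the lane floor.
- foot_d_mid (a point): Pale bare wood furniture foot, 120 mm tall, square sections: plinth 56x56x16, step 45x45x8, stem 34x34x90, cap 27x27x6 mm; 100-200 g. Stands upright against the near rail; not to be moved. Point: on its axis half-way up, 60 mm above the lane floor.
- foot_e_mid (a point): Pale bare wood furniture foot, 120 mm tall, square sections: plinth 56x56x16, step 45x45x8, stem 34x34x90, cap 27x27x6 mm; 100-200 g. Stands upright against the near rail; not to be moved. Point: on its axis half-way up, 60 mm above the lane floor.
- glue: Plain white glue bottle, 62 mm across, 170 mm tall, standing on the bench left of the lane; bystander. Origin: centre of its underside.
- sanding_block: Cork sanding block 110x62x30 mm lying beyond the lane; bystander. Origin: centre of its underside.
- flower_blanks: Glued stack of three flower-shaped plywood blanks, about 108 mm across, 36 mm high, beyond the lane; bystander. Origin: centre of its underside.
There are look-alikes about, which are no part of the job. What is shaped like the tipped_b but green or orange is not meant.

How it is judged:
At the end, for the whole second after the job is handed in: Both tipped feet stand on their plinths on the lane floor, upright (0.08 rad), square to the lane (0.06 rad), gap to the near rail under 2.5 mm, plinth centre within 45 mm of its start, at rest, released; the other three are upright and within 15 mm of where they stood (angle between each of tipped_a_mid, tipped_b_mid, foot_c_mid, foot_d_mid, foot_e_mid's own z axis and vertical below 0.08 rad and z of tipped_a_mid in the frame of lane between 0.064 and 0.076 m and x of each of tipped_a, tipped_b in the frame of lane below 0.002 m and (angle between the x axis of tipped_a_mid and the x axis of lane, either way round below 0.06 rad or angle between the x axis of tipped_a_mid and the y axis of lane, either way round below 0.06 rad) and distance of each of tipped_a, tipped_b from where it was at the start of the episode below 0.045 m and linear speed of each of tipped_a, tipped_b below 0.02 m/s and contact force between each of tipped_a, tipped_b and the fingers below 0.05 N and z of tipped_b_mid in the frame of lane between 0.064 and 0.076 m and (angle between the x axis of tipped_b_mid and the x axis of lane, either way round below 0.06 rad or angle between the x axis of tipped_b_mid and the y axis of lane, either way round below 0.06 rad) and distance of each of foot_c_mid, foot_d_mid, foot_e_mid from where it was at the start of the episode below 0.015 m); the robot touches nothing.
It fails at once if a standing foot is tipped or shifted by more than 25 mm (angle between foot_c_mid's own z axis and vertical above 0.35 rad or distance of foot_c_mid from where it was at the start of the episode above 0.025 m).
It fails at once if a standing foot is tipped or shifted by more than 25 mm (angle between foot_d_mid's own z axis and vertical above 0.35 rad or distance of foot_d_mid from where it was at the start of the episode above 0.025 m).
It fails at once if a standing foot is tipped or shifted by more than 25 mm (angle between foot_e_mid's own z axis and vertical above 0.35 rad or distance of foot_e_mid from where it was at the start of the episode above 0.025 m).
It fails at once if a bystander (bottle, sanding block, blanks) is moved by more than 20 mm (distance of any of glue, sanding_block, flower_blanks from where it was at the start of the episode above 0.02 m).
It fails at once if a foot is banged or pressed hard on the lane or its rails (over 80 N) (contact force between any of tipped_a, tipped_b and lane above 80 N).
It also fails if it takes over 58 s, if anything falls off the work surface, if the arm or the gripper's body presses on something with over 40 N, if the wrist force passes 120 N, or if a joint passes its speed limit or range.

## Working session

There is one attempt and no reset: what is moved stays moved. The work goes in short steps, Python scripts to look and compute and a shell command to move; the robot and the scene stay as the last step left them, time stands still between calls to the robot, and variables do not carry over. Pictures are saved under pics/ and viewed, and the job is handed in when it is done.

```bash
mkdir -p pics; ls; python3 - <<'E'
from station import bot
import cv2,numpy as np
o=bot.get_obs();print({k:np.round(v,3) for k,v in o.items()})
for c in ["scene","top"]:
    p,d=bot.read_camera(c);cv2.imwrite(f"pics/{c}0.png",p);np.save(f"{c}0.npy",d)
    k=bot.calibration(c);print(c,k)
    for l in ["tipped_a","foot_c_mid"]:
        for r in bot.silhouettes(c,l):print(c,l,r["p"],r["xy"],r["mask"].sum())
E
```

```text
pics
{'t': np.float64(0.0), 'q': array([-1.313,  0.478,  0.022,  1.556, -0.011,  1.109, -0.083]), 'joint_vel': array([ 0.001, -0.001, -0.   ,  0.   , -0.001,  0.001,  0.   ]), 'joint_torque': array([-0.0000e+00, -5.9644e+01,  1.6080e+00, -2.8121e+01,  1.2000e-02,
        9.0000e-03, -0.0000e+00]), 'eef_pos': array([0.241, 0.63 , 0.23 ]), 'tool_rot': array([ 0.001,  0.824,  0.567, -0.001]), 'contact_force': array([-0.298,  1.198,  0.053]), 'torque': array([ 0.016, -0.002, -0.021]), 'gripper_width': np.float64(1.0)}
scene {'mtx': array([[465.73162615,   0.        , 278.5357805 ],
       [  0.        , 465.73162615, 208.55486883],
       [  0.        ,   0.        ,   1.        ]]), 'rvec': array([ 1.85234544,  1.38413369, -0.6858329 ]), 'tvec': array([-0.29763175, -0.25246423,  1.65860211])}
scene tipped_a 0.68 [374.7, 240.4] 1046
scene tipped_a 0.59 [215.0, 224.7] 525
scene foot_c_mid 0.92 [126.5, 227.4] 834
top {'mtx': array([[380.49735691,   0.        , 272.39348901],
       [  0.        , 380.49735691, 217.31617837],
       [  0.        ,   0.        ,   1.        ]]), 'rvec': array([ 2.12354686, -2.16271816,  0.20487328]), 'tvec': array([0.12416   , 0.56667551, 0.76450395])}
top tipped_a 0.8 [343.4, 207.0] 1298
top tipped_a 0.73 [219.5, 319.8] 1188
top tipped_a 0.56 [239.9, 198.2] 1167
top tipped_a 0.55 [162.9, 158.0] 1154
top foot_c_mid 0.32 [290.3, 227.1] 701
```

View pics/scene0.png

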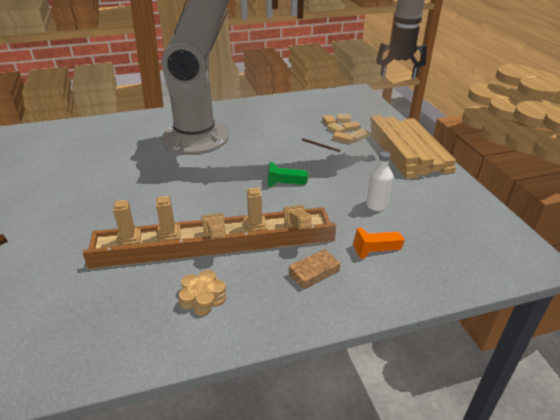

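View pics/top0.png

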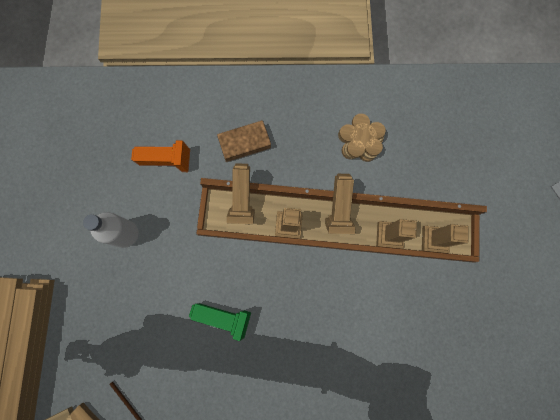

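The tipped feet are at about (241,195) and (343,205) in the top view. The standing ones are at (289,221), (398,232) and (447,237). Next I measure the lane and the tipped feet.

```bash
cat > h.py <<'E'
import numpy as np,cv2
from station import bot
def world(c,d,cal=None):
    k=cal or bot.calibration(c);K=k["mtx"];R=cv2.Rodrigues(k["rvec"])[0];t=np.ravel(k["tvec"])
    v,u=np.mgrid[:d.shape[0],:d.shape[1]]
    P=np.stack([(u-K[0,2])/K[0,0]*d,(v-K[1,2])/K[1,1]*d,d],-1)
    W=(P-t)@R; W[d==0]=np.nan
    return W
def fitline(p):
    vx,vy,x,y=cv2.fitLine(p.astype(np.float32),cv2.DIST_HUBER,0,1e-4,1e-4).ravel();return np.array([vx,vy]),np.array([x,y])
E
python3 - <<'E'
from h import *
d=np.load("top0.npy");W=world("top",d)
print("bench z",np.nanmedian(W[300:340,300:400,2]))
for uv in [(202,184),(200,232),(484,210),(477,256),(241,170),(241,195),(241,218),(343,180),(343,205),(342,230),(291,212),(408,225),(460,232),(300,234),(330,210)]:
    print(uv,W[uv[1],uv[0]].round(4))
z=W[...,2]
m=np.zeros(z.shape,bool);m[160:280,190:495]=1
far=m&(abs(z-.052)<.004)
# restrict per column: bright band
im=np.zeros((*z.shape,3),np.uint8)
im[...,0]=np.clip(z*1500,0,255);im[far]=(0,0,255);im[m&(abs(z-.024)<.003)]=(0,255,0);im[m&(abs(z-.010)<.003)]=(255,255,0)
cv2.imwrite("pics/seg.png",cv2.resize(im[140:290,170:510],None,fx=2.3,fy=2.3,interpolation=0))
E
```

```text
bench z -0.0007207359426573743
(202, 184) [0.6435 0.2636 0.0495]
(200, 232) [0.543  0.271  0.0238]
(484, 210) [ 0.5768 -0.3427  0.0496]
(477, 256) [ 0.4801 -0.3334  0.0196]
(241, 170) [0.6575 0.1767 0.1026]
(241, 195) [0.6116 0.1785 0.0769]
(241, 218) [0.5654 0.1795 0.0648]
(343, 180) [ 0.633  -0.0289  0.1047]
(343, 205) [ 0.5869 -0.0319  0.0784]
(342, 230) [ 0.5372 -0.031   0.0603]
(291, 212) [0.5647 0.0798 0.1284]
(408, 225) [ 0.5356 -0.1445  0.1287]
(460, 232) [ 0.5202 -0.2432  0.1303]
(300, 234) [0.5346 0.054  0.0263]
(330, 210) [ 0.5897 -0.0168  0.0095]<stdin>:11: RuntimeWarning: invalid value encountered in cast
```

View pics/seg.png

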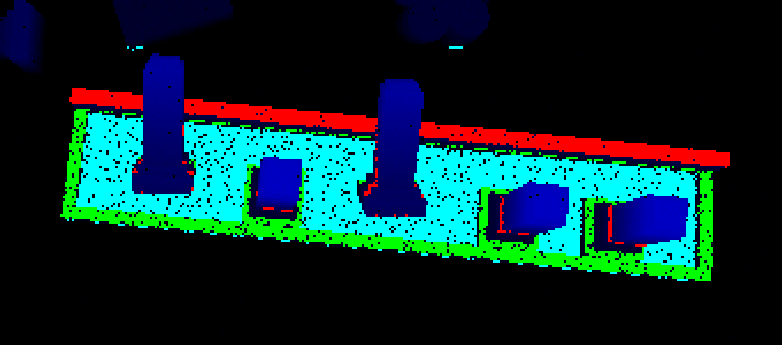

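```bash
python3 - <<'E'
from h import *
d=np.load("top0.npy");W=world("top",d);z=W[...,2]
m=np.zeros(z.shape,bool);m[160:280,190:495]=1
P=W[m]
far=P[abs(P[:,2]-.051)<.003]
v,c=fitline(far[:,:2]);
for _ in range(3):
    n=np.array([-v[1],v[0]]);r=(far[:,:2]-c)@n;far=far[abs(r)<.009];v,c=fitline(far[:,:2])
if v[1]<0:v=-v
yx=v; xx=np.array([v[1],-v[0]])
print("lane yaw",np.arctan2(xx[1],xx[0]))
r=(far[:,:2]-c)@xx;s=(far[:,:2]-c)@v
print("far rail band",np.percentile(r,[1,5,50,95,99]),s.min(),s.max())
xo=c-0.072*xx   # provisional lane axis
L=np.stack([(P[:,:2]-xo)@xx,(P[:,:2]-xo)@v,P[:,2]],-1)
near=L[(abs(L[:,2]-.023)<.003)&(abs(L[:,0]+.035)<.03)&(L[:,0]<-.024)]
print("near band",np.percentile(near[:,0],[1,5,50,95,99]),near[:,1].min(),near[:,1].max())
fl=L[(abs(L[:,2]-.010)<.003)&(L[:,0]>-.02)&(L[:,0]<.05)]
print("floor y",np.percentile(fl[:,1],[0.3,99.7]))
y0=(np.percentile(fl[:,1],.1)+np.percentile(fl[:,1],99.9))/2
O=xo+y0*v;print("origin",O)
T=np.eye(3);T[:2,0]=xx;T[:2,1]=v
np.savez("lane.npz",R=T,O=np.r_[O,0])
L[:,1]-=y0
for nm,lo,hi in [("1",.13,.30),("3",-.06,.06)]:
    pass
# feet: high points cluster
hi=L[(L[:,2]>.10)&(L[:,2]<.16)&(L[:,0]<.05)]
for y in sorted(set(np.round(hi[:,1],2))):
    q=hi[abs(hi[:,1]-y)<.005];print(y,len(q),q.mean(0).round(3),end=' | ')
print()
st=L[(L[:,2]>.058)&(L[:,0]>-.03)&(L[:,0]<.14)]
for y in (.22,.0):
    pass
tip=L[(L[:,0]>.03)&(L[:,2]>.06)&(L[:,2]<.12)]
lab=tip[:,1]
for a,b in [(.05,.3),(-.1,.05)]:
    q=tip[(lab>a)&(lab<b)]
    if len(q)<20: continue
    # stem top face
    A=np.c_[q[:,0],q[:,1],np.ones(len(q))]
    w=np.ones(len(q),bool)
    for _ in range(4):
        co=np.linalg.lstsq(A[w],q[w,2],rcond=None)[0];e=q[:,2]-A@co;w=abs(e)<.004
    print("tip",len(q),w.sum(),q[:,0].min(),q[:,0].max(),"plane",co)
    for x in np.arange(.03,.12,.01):
        s=q[abs(q[:,0]-x)<.005]
        if len(s):print(round(x,2),np.percentile(s[:,1],[2,98]).round(4),s[:,1].mean().round(4),s[:,2].mean().round(4))
E
```

```text
lane yaw -0.11597367
far rail band [-6.85506095e-03 -6.42531564e-03 -6.66623601e-06  6.49473236e-03
  7.25498459e-03] -0.29402290136555165 0.32438987553448256
near band [-0.04011137 -0.03961676 -0.03387223 -0.02653453 -0.02452707] -0.2947079203241476 0.3238131430500797
floor y [-0.28391707  0.3121144 ]
origin [ 0.54316553 -0.03253532]
-0.23 36 [-0.    -0.228  0.124] | -0.22 98 [-0.003 -0.22   0.126] | -0.21 95 [-0.001 -0.21   0.127] | -0.2 191 [-0.    -0.199  0.118] | -0.13 34 [-0.001 -0.128  0.124] | -0.12 97 [-0.002 -0.12   0.126] | -0.11 93 [-0.002 -0.11   0.127] | -0.1 165 [-0.001 -0.099  0.12 ] | 0.09 1 [-0.004  0.095  0.121] | 0.1 93 [-0.001  0.1    0.125] | 0.11 96 [-0.002  0.11   0.127] | 0.12 99 [-0.002  0.12   0.126] | 0.13 47 [-0.001  0.127  0.12 ] | 
tip 667 577 0.030198267572264886 0.10880269990505227 plane [0.55158108 0.02854177 0.0475679 ]
0.03 [0.202  0.2357] 0.2194 0.0712
0.04 [0.2027 0.2359] 0.2191 0.0754
0.05 [0.2034 0.2368] 0.2202 0.0814
0.06 [0.2035 0.2374] 0.2202 0.0863
0.07 [0.2039 0.2379] 0.2203 0.0917
0.08 [0.2045 0.2386] 0.2213 0.0979
0.09 [0.2052 0.2381] 0.2212 0.1021
0.1 [0.2068 0.2384] 0.2214 0.0988
0.11 [0.2082 0.2342] 0.2204 0.0864
tip 696 581 0.03006674811264611 0.10747137972549596 plane [0.5402219  0.01441088 0.05457855]
0.03 [-0.0107  0.0217] 0.0062 0.0714
0.04 [-0.0098  0.0222] 0.0068 0.0757
0.05 [-0.0103  0.0235] 0.0074 0.081
0.06 [-0.0084  0.0242] 0.0091 0.0865
0.07 [-0.0083  0.025 ] 0.0093 0.0916
0.08 [-0.0076  0.0255] 0.0108 0.0965
0.09 [-0.0069  0.0263] 0.012 0.0999
0.1 [-0.0023  0.0268] 0.0131 0.0974
0.11 [0.     0.0233] 0.0112 0.0888
```

```bash
cat >> h.py <<'E'
from scipy.spatial.transform import Rotation as Ro
_l=np.load("lane.npz");RL=_l["R"];OL=_l["O"]
def quat(q): return Ro.from_quat(np.r_[q[1:],q[0]])
def cur():
    o=bot.get_obs();return np.array(o["eef_pos"]),quat(o["tool_rot"])
FEET={"a":(.2174,.054),"b":(.005,.070)}
TH=np.deg2rad(60.5)
def footpose(n,x=0,z=None,tilt=TH,yaw=None,y=None):
    """lane-frame underside centre + rotation -> world"""
    yb,yw=FEET[n]; y=yb if y is None else y; yw=yw if yaw is None else yaw
    if z is None: z=.010+.028*np.sin(tilt)
    R=Ro.from_matrix(RL)*Ro.from_euler("z",yw)*Ro.from_euler("y",tilt)
    return OL+RL@np.array([x,y,z]),R
def grasp_in_foot(s=.090,phi=np.deg2rad(17),up=.003):
    # tool z in foot frame: (sin phi,0,-cos phi); tool x = +foot y
    zt=np.array([np.sin(phi),0,-np.cos(phi)]);xt=np.array([0,1,0]);yt=np.cross(zt,xt)
    R=Ro.from_matrix(np.c_[xt,yt,zt]); p=np.array([-up,0,s])+.019*zt
    return p,R
def toolpose(fp,g,back=0):
    p,R=fp;gp,gR=g;T=R*gR;pos=p+R.apply(gp)-back*T.apply([0,0,1]);return pos,T
def delta(tp,c=None):
    p,R=c or cur();d=R.inv().apply(tp[0]-p)*100;w=(R.inv()*tp[1]).as_rotvec()
    return np.r_[d,w].round(3)
E
python3 - <<'E'
from h import *
d=np.load("top0.npy");W=world("top",d)
print("glue cap",W[222,92], "glue base rim",W[228,115])
g=grasp_in_foot()
for n in "ab":
    for b in (0,.1):
        t=toolpose(footpose(n),g,b);print(n,b,t[0].round(3),t[1].as_matrix()[:,2].round(2))
    e=toolpose(footpose(n,tilt=0,yaw=0),g);print("end",e[0].round(3),e[1].as_matrix()[:,2].round(2))
t=toolpose(footpose("a"),g,.1);print(delta(t))
E
```

```text
glue cap [0.54491203 0.43890408 0.16882522] glue base rim [0.54111589 0.41800024 0.11680935]
a 0 [0.632 0.179 0.068] [-0.69  0.04 -0.73]
a 0.1 [0.701 0.175 0.14 ] [-0.69  0.04 -0.73]
end [0.571 0.183 0.082] [ 0.29 -0.03 -0.96]
b 0 [ 0.607 -0.03   0.068] [-0.69  0.03 -0.73]
b 0.1 [ 0.676 -0.034  0.14 ] [-0.69  0.03 -0.73]
end [ 0.546 -0.028  0.082] [ 0.29 -0.03 -0.96]
[-26.058  59.166   9.111   0.753  -0.115  -0.289]
```

```bash
python3 -m creep '[[[0,0,-6,0,0,0,1],[-3,6,-12,0,0,0,1],[-6,12,-14,0,0,0,1],[-9,18,-14,0.1,0,-0.1,1],[-12,24,-14,0.2,-0.05,-0.15,1],[-15,30,-14,0.3,-0.05,-0.2,1],[-18,36,-13,0.4,-0.1,-0.25,1],[-20,42,-12,0.5,-0.115,-0.289,1],[-22,48,-10,0.6,-0.115,-0.289,1],[-24,54,-8,0.753,-0.115,-0.289,1]]]' && python3 - <<'E'
from h import *
p,R=cur();print(p.round(3),R.as_matrix()[:,2].round(2))
print(bot.get_obs()["q"].round(2))
print(delta(toolpose(footpose("a"),grasp_in_foot(),.1)))
E
```

```text
t: 1.55
eef_pos: [0.5902, 0.2719, 0.3462]
tool_rot: [-0.223, 0.695, 0.655, -0.197]
contact_force: [-0.1, 1.8, -2.6]
gripper_width: 1.001
[0.59  0.272 0.346] [-0.57  0.05 -0.82]
[-0.24  0.72 -0.3   1.04 -0.15  1.91  0.97]
[-9.2890e+00  2.1211e+01  1.0208e+01  1.5500e-01 -1.6000e-02  8.0000e-03]
```

```bash
python3 -m creep '[[[-3,5,2.5,0,0,0,1],[-6,11,5,0,0,0,1],[-8,16,8,0,0,0,1],[-9.3,21.2,10.2,0.1,-0.016,0,1],[-9.3,21.2,10.2,0.155,-0.016,0,1],[-9.3,21.2,10.2,0.155,-0.016,0,1]]]' && python3 - <<'E'
from h import *
p,R=cur();print(p.round(3),R.as_matrix()[:,2].round(2))
print(bot.get_obs()["q"].round(2))
print(delta(toolpose(footpose("a"),grasp_in_foot(),.1)))
p,d=bot.read_camera("wrist");cv2.imwrite("pics/w1.png",p)
E
```

```text
t: 2.3
eef_pos: [0.6861, 0.1804, 0.1372]
tool_rot: [-0.266, 0.675, 0.643, -0.244]
contact_force: [0.4, 0.2, 1.4]
gripper_width: 0.998
[0.686 0.18  0.137] [-0.67  0.04 -0.74]
[-0.22  1.08 -0.08  0.85 -0.17  1.92  1.24]
[-0.436  0.902 -1.209  0.021 -0.003  0.015]
```

View pics/w1.png

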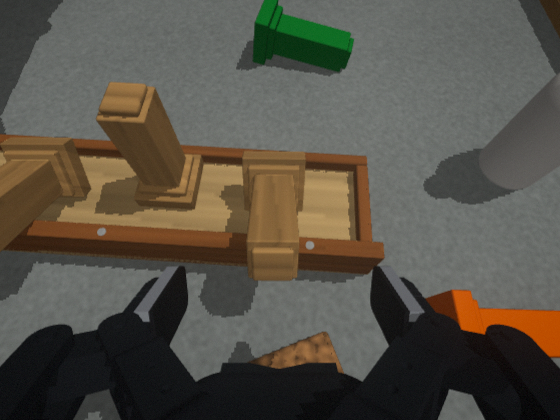

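```bash
python3 -m creep '[[[-0.3,0.5,2,0.02,0,0.015,1],[-0.4,0.7,4,0.02,0,0.015,1],[-0.4,0.9,5.5,0.02,0,0.015,1],[-0.4,0.9,6,0.02,0,0.015,1],[-0.4,0.9,6,0.02,0,0.015,1]]]' && python3 - <<'E'
from h import *
p,R=cur();print(p.round(3),R.as_matrix()[:,2].round(2))
print(bot.get_obs()["q"].round(2))
print(delta(toolpose(footpose("a"),grasp_in_foot(),.0)))
cal=bot.calibration("wrist")
p,d=bot.read_camera("wrist");cv2.imwrite("pics/w2.png",p)
W=(world("wrist",d,cal)-OL)@RL
for uv in [(c,r) for r in (150,180,210) for c in (240,260,280,300)]: print(uv,W[uv[1],uv[0]].round(4))
E
```

```text
t: 2.98
eef_pos: [0.6539, 0.1803, 0.0926]
tool_rot: [-0.27, 0.677, 0.638, -0.248]
contact_force: [-0.0, -0.6, 0.5]
gripper_width: 0.996
[0.654 0.18  0.093] [-0.68  0.05 -0.73]
[-0.21  1.06 -0.09  1.   -0.17  1.8   1.24]
[-0.239  0.12   3.322  0.008 -0.007  0.005]
(240, 150) [-0.0565  0.179  -0.0006]
(260, 150) [-0.0582  0.1983 -0.0012]
(280, 150) [-0.0582  0.2177  0.0003]
(300, 150) [-0.0602  0.2371 -0.0007]
(240, 180) [0.0103 0.1917 0.0536]
(260, 180) [0.014  0.2067 0.061 ]
(280, 180) [0.0136 0.2206 0.0617]
(300, 180) [0.0126 0.2344 0.0615]
(240, 210) [0.0227 0.1906 0.0298]
(260, 210) [0.0463 0.2102 0.0799]
(280, 210) [0.0453 0.222  0.0791]
(300, 210) [0.0448 0.2339 0.0796]
```

View pics/w2.png

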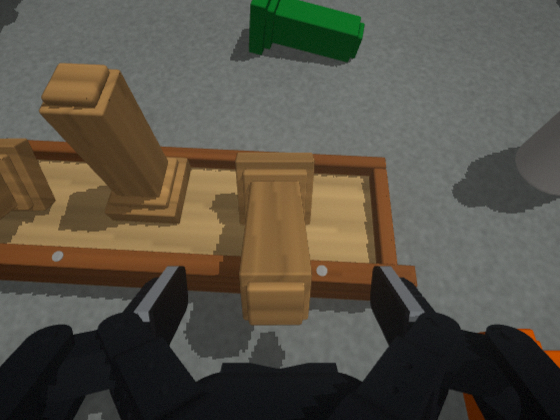

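The stem (columns 245–308) lies between the fingers at columns 183 and 375, with the cap at column 275. I advance and close.

```bash
python3 -m creep '[[[-0.1,0,1.7,0.01,0,0,1],[-0.2,0.1,3.2,0.01,-0.005,0.005,1],[-0.2,0.1,3.3,0.01,-0.005,0.005,1],[-0.2,0.1,3.3,0.01,-0.005,0.005,1]]]' 30 && python3 - <<'E'
from h import *
p,d=bot.read_camera("wrist");cv2.imwrite("pics/w3.png",p)
print(delta(toolpose(footpose("a"),grasp_in_foot(),.0)))
E
```

```text
t: 3.52
eef_pos: [0.632, 0.1796, 0.0664]
tool_rot: [-0.271, 0.677, 0.635, -0.254]
contact_force: [0.4, -0.7, 0.5]
gripper_width: 0.999
[-0.01  -0.088 -0.057 -0.003 -0.001 -0.001]
```

View pics/w3.png

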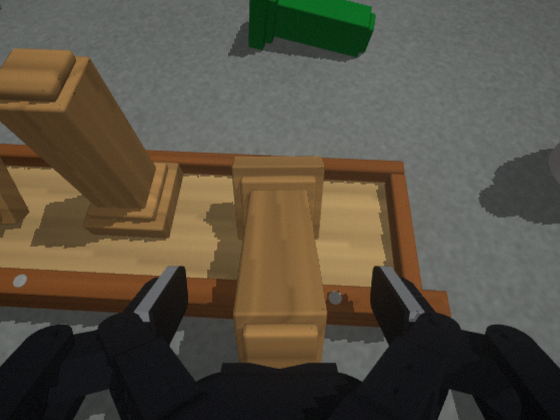

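No contact so far, and the stem (columns 236–322) is centred between the fingers. I close now.

```bash
python3 -m creep '[[[0,0,0,0,0,0,0.7],[0,0,0,0,0,0,0.5],[0,0,0,0,0,0,0.3],[0,0,0,0,0,0,0.2],[0,0,0,0,0,0,0.2],[0,0,0,0,0,0,0.2]]]' 35 && python3 - <<'E'
from h import *
p,d=bot.read_camera("wrist");cv2.imwrite("pics/w4.png",p)
g=grasp_in_foot()
print(delta(toolpose(footpose("a"),g)))
# path: lift with partial uprighting; x needs care: plinth far edge & near edge clear of near rail
c=toolpose(footpose("a"),g)
y1=FEET["a"][0]
for f in np.linspace(0,1,8)[1:]:
    ti=TH*(1-f); x=.006*min(1,f*3)
    z=.010+.028*np.sin(ti)+.012*min(1,f*3)
    t=toolpose(footpose("a",x=x,z=z,tilt=ti,yaw=.054*(1-f)),g)
    print(delta(t,c),t[0].round(3))
E
```

```text
t: 4.32
eef_pos: [0.6317, 0.1795, 0.0661]
tool_rot: [-0.272, 0.677, 0.635, -0.255]
contact_force: [1.2, -1.2, 2.1]
gripper_width: 0.392
[-0.002 -0.079 -0.121 -0.004 -0.001 -0.001]
[-0.059 -1.054 -0.654 -0.151  0.005  0.006] [0.629 0.179 0.08 ]
[-0.107 -2.103 -1.112 -0.302  0.009  0.013] [0.624 0.179 0.09 ]
[-0.132 -3.015 -1.008 -0.453  0.012  0.02 ] [0.617 0.179 0.096]
[-0.136 -3.827 -0.533 -0.603  0.014  0.028] [0.608 0.18  0.098]
[-0.124 -4.576  0.12  -0.754  0.015  0.037] [0.598 0.18  0.098]
[-0.094 -5.245  0.935 -0.905  0.014  0.046] [0.588 0.181 0.097]
[-0.046 -5.818  1.893 -1.056  0.013  0.055] [0.577 0.182 0.094]
```

View pics/w4.png

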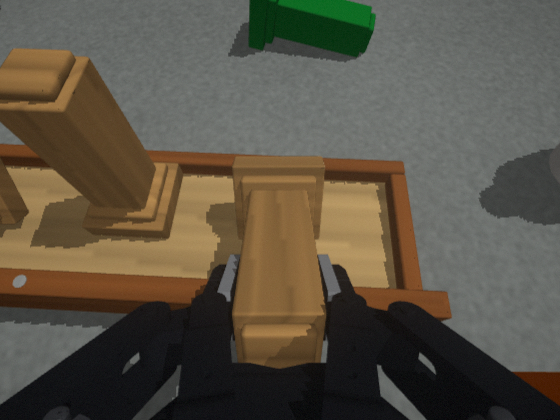

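```bash
python3 -m creep '[[[-0.03,-0.5,-0.4,-0.06,0,0,0.2],[-0.06,-1.05,-0.75,-0.15,0.005,0.006,0.2],[-0.08,-1.6,-1.0,-0.23,0.007,0.01,0.2],[-0.11,-2.1,-1.2,-0.3,0.009,0.013,0.2],[-0.12,-2.55,-1.15,-0.38,0.01,0.016,0.2],[-0.13,-3.0,-1.05,-0.453,0.012,0.02,0.2],[-0.13,-3.0,-1.05,-0.453,0.012,0.02,0.2]]]' && python3 - <<'E'
from h import *
print(bot.get_obs()["q"].round(2))
p,d=bot.read_camera("wrist");cv2.imwrite("pics/w5.png",p)
g=grasp_in_foot()
for f in [3/7,4/7,5/7,6/7,1]:
    ti=TH*(1-f); x=.006*min(1,f*3)
    z=.010+.028*np.sin(ti)+.012*min(1,f*3)
    t=toolpose(footpose("a",x=x,z=z,tilt=ti,yaw=.054*(1-f)),g)
    print(delta(t),t[0].round(3))
E
```

```text
t: 5.25
eef_pos: [0.6162, 0.1796, 0.0952]
tool_rot: [-0.114, 0.728, 0.668, -0.104]
contact_force: [-0.2, 0.3, -2.3]
gripper_width: 0.394
[-0.27  0.72 -0.07  1.5  -0.08  1.21  1.19]
[-0.007 -0.01  -0.089 -0.004 -0.    -0.001] [0.617 0.179 0.096]
[-0.034 -0.947 -0.012 -0.155  0.002  0.007] [0.608 0.18  0.098]
[-0.045 -1.905  0.251 -0.306  0.002  0.014] [0.598 0.18  0.098]
[-4.100e-02 -2.861e+00  6.950e-01 -4.560e-01  2.000e-03  2.200e-02] [0.588 0.181 0.097]
[-0.019 -3.794  1.311 -0.607  0.     0.03 ] [0.577 0.182 0.094]
```

View pics/w5.png

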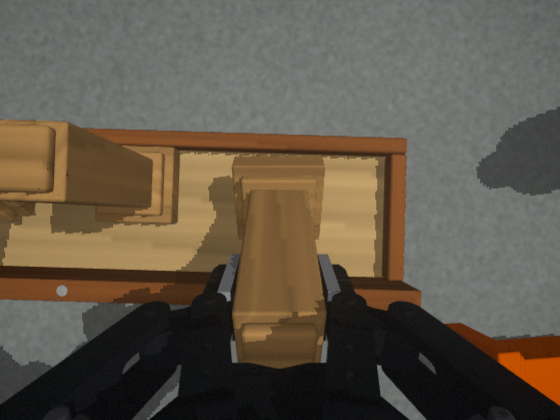

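The foot is held rigidly, showing at the same pixels as before, and it is clear of the floor. I continue to upright.

```bash
python3 -m creep '[[[-0.02,-0.5,-0.06,-0.08,0,0.003,0.2],[-0.03,-0.95,0,-0.155,0,0.007,0.2],[-0.04,-1.4,0.1,-0.23,0,0.01,0.2],[-0.045,-1.9,0.25,-0.306,0,0.014,0.2],[-0.04,-2.4,0.45,-0.38,0,0.018,0.2],[-0.04,-2.85,0.7,-0.456,0,0.022,0.2],[-0.03,-3.3,1.0,-0.53,0,0.026,0.2],[-0.02,-3.8,1.3,-0.607,0,0.03,0.2],[-0.02,-3.8,1.3,-0.607,0,0.03,0.2],[-0.02,-3.8,1.3,-0.607,0,0.03,0.2]]]' && cat > chk.py <<'E'
from h import *
import sys
n=sys.argv[1];tag=sys.argv[2]
g=grasp_in_foot()
print("q",bot.get_obs()["q"].round(2),"F",bot.get_obs()["contact_force"].round(2))
print("to upright x0,z10:",delta(toolpose(footpose(n,x=0,z=.010,tilt=0,yaw=0),g)))
T=cur()[1]; print("est foot z in lane",(RL.T@(T*g[1].inv()).as_matrix())[:,2].round(3))
for c in ("scene","top"):
    p,d=bot.read_camera(c);cv2.imwrite(f"pics/{c}_{tag}.png",p);np.save(f"{c}_{tag}.npy",d)
p=cv2.imread(f"pics/scene_{tag}.png")[150:280,70:360];cv2.imwrite(f"pics/sc_{tag}.png",cv2.resize(p,None,fx=2.7,fy=2.7))
E
python3 chk.py a up1
```

```text
t: 6.55
eef_pos: [0.5783, 0.1824, 0.0936]
tool_rot: [0.111, 0.739, 0.657, 0.098]
contact_force: [0.6, -0.0, -2.0]
gripper_width: 0.395
q [-0.62  0.43  0.15  2.06  0.26  0.42  0.73] F [ 0.65 -0.01 -2.03]
to upright x0,z10: [-1.100e-02 -1.054e+00  9.070e-01 -0.000e+00  1.000e-03 -0.000e+00]
est foot z in lane [0.    0.001 1.   ]
```

View pics/sc_up1.png

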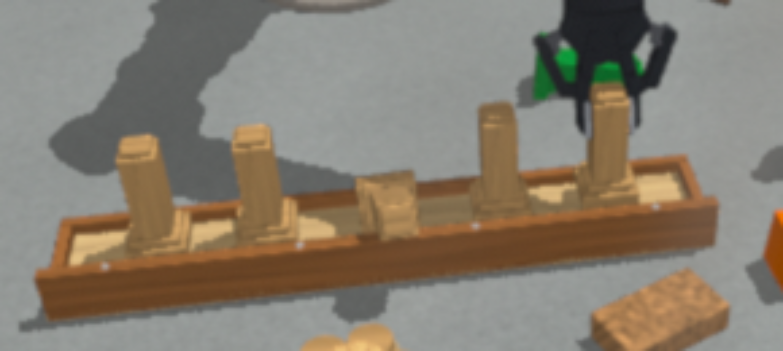

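View pics/top_up1.png

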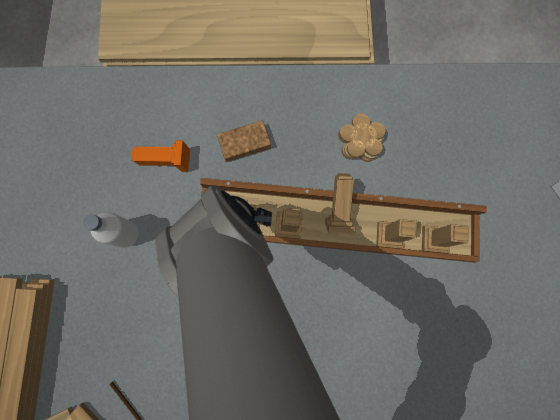

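```bash
python3 -m creep '[[[0,-0.09,0.29,0,0,0,0.2],[0,-0.18,0.58,0,0,0,0.2],[0,-0.25,0.82,0,0,0,0.2],[0,-0.29,0.96,0,0,0,0.2],[0,-0.29,0.96,0,0,0,0.2]]]'; python3 -m creep '[[[0,-0.03,0.1,0,0,0,0.2],[0,-0.03,0.1,0,0,0,0.2]]]'
```

```text
t: 7.28
eef_pos: [0.577, 0.1824, 0.0833]
tool_rot: [0.111, 0.739, 0.658, 0.098]
contact_force: [0.0, -0.3, -1.2]
gripper_width: 0.395
t: 7.52
eef_pos: [0.5772, 0.1824, 0.0825]
tool_rot: [0.111, 0.739, 0.658, 0.098]
contact_force: [0.2, -0.2, -1.3]
gripper_width: 0.393
```

```bash
python3 -m creep '[[[0,-0.03,0.1,0,0,0,0.2],[0,-0.03,0.1,0,0,0,0.2]]]'; python3 -m creep '[[[0,-0.03,0.1,0,0,0,0.2],[0,-0.03,0.1,0,0,0,0.2]]]'
```

```text
t: 7.78
eef_pos: [0.5771, 0.1823, 0.0813]
tool_rot: [0.111, 0.739, 0.658, 0.098]
contact_force: [-0.5, -0.6, -0.9]
gripper_width: 0.393
t: 8.02
eef_pos: [0.5776, 0.1823, 0.0809]
tool_rot: [0.111, 0.739, 0.657, 0.099]
contact_force: [-1.1, -0.3, 4.0]
gripper_width: 0.394
```

```bash
python3 -m creep '[[[0,-0.19,-0.06,0,0,0,0.2],[0,-0.38,-0.12,0,0,0,0.2],[0,-0.38,-0.12,0,0,0,0.2]]]'; python3 -m creep '[[[0,-0.1,-0.03,0,0,0,0.2],[0,-0.1,-0.03,0,0,0,0.2]]]';python3 -m creep '[[[0,-0.1,-0.03,0,0,0,0.2],[0,-0.1,-0.03,0,0,0,0.2]]]'
```

```text
t: 8.4
eef_pos: [0.5738, 0.183, 0.0809]
tool_rot: [0.111, 0.739, 0.657, 0.099]
contact_force: [0.3, -1.1, 5.0]
gripper_width: 0.394
t: 8.65
eef_pos: [0.5729, 0.1832, 0.0809]
tool_rot: [0.111, 0.739, 0.657, 0.099]
contact_force: [1.6, -0.7, 5.4]
gripper_width: 0.399
t: 8.9
eef_pos: [0.5719, 0.1833, 0.0809]
tool_rot: [0.111, 0.739, 0.657, 0.099]
contact_force: [2.7, -1.2, 5.4]
gripper_width: 0.391
```

```bash
python3 -m creep '[[[0,-0.1,-0.03,0,0,0,0.2],[0,-0.1,-0.03,0,0,0,0.2]]]'; python3 -m creep '[[[0,-0.1,-0.03,0,0,0,0.2],[0,-0.1,-0.03,0,0,0,0.2]]]';python3 -m creep '[[[0,-0.1,-0.03,0,0,0,0.2],[0,-0.1,-0.03,0,0,0,0.2]]]'
```

```text
t: 9.15
eef_pos: [0.5715, 0.1833, 0.081]
tool_rot: [0.111, 0.739, 0.657, 0.1]
contact_force: [5.5, -1.5, 3.4]
gripper_width: 0.391
t: 9.4
eef_pos: [0.5708, 0.1833, 0.0812]
tool_rot: [0.111, 0.739, 0.657, 0.1]
contact_force: [6.6, -1.1, 3.3]
gripper_width: 0.395
t: 9.65
eef_pos: [0.5701, 0.1834, 0.0814]
tool_rot: [0.111, 0.739, 0.657, 0.1]
contact_force: [7.2, -2.1, 4.0]
gripper_width: 0.394
```

```bash
python3 chk.py a push1
```

```text
q [-0.64  0.45  0.16  2.08  0.28  0.38  0.7 ] F [ 7.15 -2.08  3.99]
to upright x0,z10: [-0.019  0.089 -0.022  0.004 -0.001 -0.001]
est foot z in lane [-0.004 -0.001  1.   ]
```

View pics/sc_push1.png

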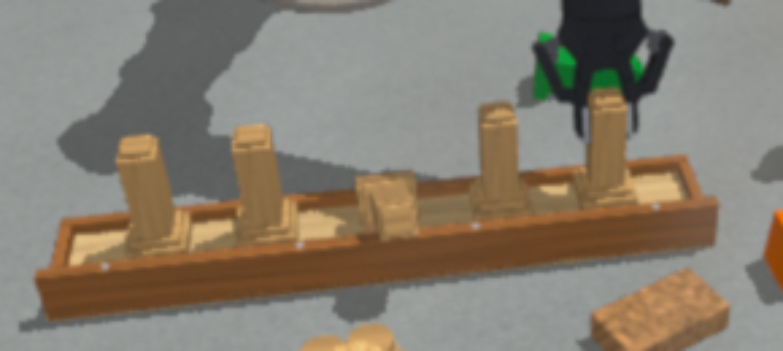

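```bash
python3 -m creep '[[[0,0.05,0.02,0,0,0,0.42],[0,0.05,0.02,0,0,0,0.5],[0,0.05,0.02,0,0,0,0.7],[0,0.05,0.02,0,0,0,1],[0,0.05,0.02,0,0,0,1],[0,0.05,0.02,0,0,0,1]]]'
python3 -m creep '[[[0,0,-3,0,0,0,1],[0,0,-6,0,0,0,1],[0,0,-10,0,0,0,1],[0,0,-14,0,0,0,1],[0,0,-14,0,0,0,1]]]'
python3 chk.py a rel1; python3 - <<'E'
from h import *
cal=bot.calibration("wrist");p,d=bot.read_camera("wrist");cv2.imwrite("pics/w6.png",p);np.save("w6.npy",d)
W=(world("wrist",d,cal)-OL)@RL;np.save("w6W.npy",W)
E
```

```text
t: 10.5
eef_pos: [0.5686, 0.1834, 0.0803]
tool_rot: [0.111, 0.739, 0.658, 0.098]
contact_force: [0.3, 0.4, 0.4]
gripper_width: 1.003
t: 11.12
eef_pos: [0.529, 0.1893, 0.2175]
tool_rot: [0.111, 0.739, 0.657, 0.101]
contact_force: [-0.5, 0.5, -1.2]
gripper_width: 1.002
q [-0.69  0.18  0.14  2.06  0.25  0.68  0.72] F [-0.47  0.49 -1.16]
to upright x0,z10: [-1.8700e-01  1.3000e-02  1.4207e+01  5.0000e-03 -4.0000e-03 -1.0000e-03]
est foot z in lane [-0.005 -0.004  1.   ]
```

View pics/w6.png

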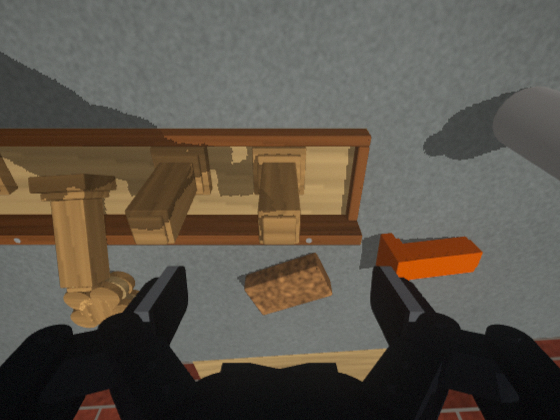

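View pics/sc_rel1.png

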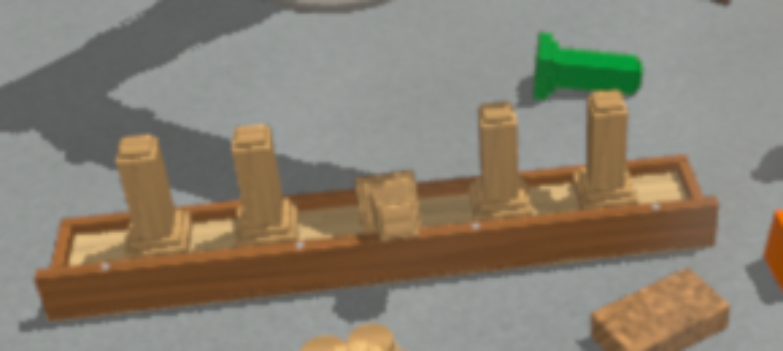

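```bash
python3 - <<'E'
from h import *
p=cv2.imread("pics/w6.png");cv2.imwrite("pics/w6z.png",cv2.resize(p[120:250,120:380],None,fx=3,fy=3,interpolation=cv2.INTER_CUBIC))
W=np.load("w6W.npy")
for c in (185,195,204,258,266,275,284,292,300):
    col=W[135:175,c]; print(c,[tuple((q*1000).round().astype(int)) for q in col[5:22:1]][:14])
E
```

```text
185 [(np.int64(-35), np.int64(122), np.int64(23)), (np.int64(-34), np.int64(122), np.int64(24)), (np.int64(-33), np.int64(122), np.int64(24)), (np.int64(-32), np.int64(121), np.int64(24)), (np.int64(-31), np.int64(121), np.int64(23)), (np.int64(-29), np.int64(121), np.int64(23)), (np.int64(-28), np.int64(120), np.int64(23)), (np.int64(-28), np.int64(121), np.int64(24)), (np.int64(-26), np.int64(120), np.int64(24)), (np.int64(-26), np.int64(121), np.int64(25)), (np.int64(-25), np.int64(121), np.int64(26)), (np.int64(-24), np.int64(120), np.int64(26)), (np.int64(-23), np.int64(121), np.int64(27)), (np.int64(-22), np.int64(120), np.int64(26))]
195 [(np.int64(-35), np.int64(132), np.int64(24)), (np.int64(-34), np.int64(132), np.int64(23)), (np.int64(-33), np.int64(131), np.int64(23)), (np.int64(-32), np.int64(131), np.int64(23)), (np.int64(-31), np.int64(131), np.int64(23)), (np.int64(-30), np.int64(131), np.int64(24)), (np.int64(-28), np.int64(131), np.int64(23)), (np.int64(-27), np.int64(130), np.int64(22)), (np.int64(-27), np.int64(131), np.int64(25)), (np.int64(-26), np.int64(131), n
[... 4152 characters left out ...]
.int64(-35), np.int64(238), np.int64(24)), (np.int64(-34), np.int64(238), np.int64(24)), (np.int64(-34), np.int64(238), np.int64(25)), (np.int64(-32), np.int64(238), np.int64(25)), (np.int64(-31), np.int64(238), np.int64(25)), (np.int64(-30), np.int64(239), np.int64(24)), (np.int64(-28), np.int64(239), np.int64(23)), (np.int64(-27), np.int64(239), np.int64(22)), (np.int64(-27), np.int64(239), np.int64(25)), (np.int64(-26), np.int64(239), np.int64(26)), (np.int64(-25), np.int64(239), np.int64(26)), (np.int64(-24), np.int64(239), np.int64(26)), (np.int64(-23), np.int64(239), np.int64(25)), (np.int64(-22), np.int64(239), np.int64(26))]<stdin>:5: RuntimeWarning: invalid value encountered in cast
```

View pics/w6z.png

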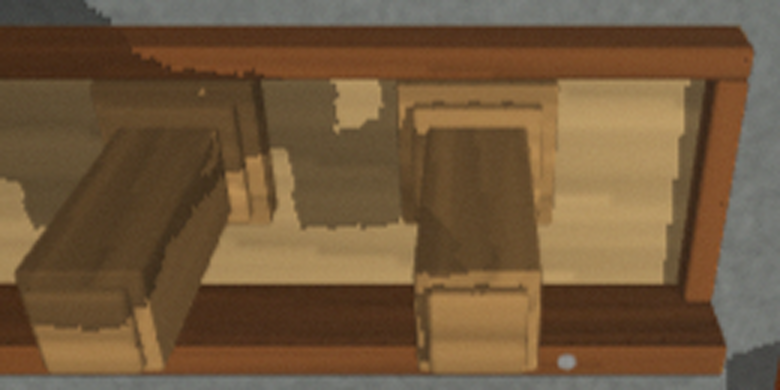

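Foot A sits flush against the near rail (its edge spans columns 400–556 of the zoomed view). It is square, and its plinth top is at z 26 mm like its neighbour's. Now foot B.

```bash
sed -i 's/"b":(.005,.070)/"b":(.0037,.070)/' h.py; python3 - <<'E'
from h import *
g=grasp_in_foot(phi=np.deg2rad(12))
t=toolpose(footpose("b"),g,.1); print(delta(t),t[0])
t=(t[0]+[-.01,0,.12],t[1]); print("above",delta(t),t[0])
E
```

```text
[-2.0350e+01  1.4757e+01  1.2723e+01  1.1420e+00 -1.9000e-02 -7.2000e-02] [ 0.68096852 -0.03518026  0.13497137]
above [-2.0476e+01  1.7311e+01  9.5600e-01  1.1420e+00 -1.9000e-02 -7.2000e-02] [ 0.67096852 -0.03518026  0.25497137]
```

```bash
python3 -m creep '[[[-1,2,-4,0.1,0,0,1],[-3,4,-6,0.22,0,0,1],[-6,6,-7,0.36,0,0,1],[-9,8,-7,0.5,0,-0.02,1],[-12,11,-6,0.65,0,-0.04,1],[-15,13,-5,0.8,-0.01,-0.05,1],[-18,15,-3,0.95,-0.02,-0.07,1],[-20.5,17.3,-1,1.1,-0.02,-0.07,1],[-20.5,17.3,0,1.142,-0.02,-0.07,1],[-20.5,17.3,0,1.142,-0.02,-0.07,1]]]'; python3 - <<'E'
from h import *
print(bot.get_obs()["q"].round(2))
g=grasp_in_foot(phi=np.deg2rad(12))
t=toolpose(footpose("b"),g,.1); print(delta(t),t[0])
E
```

```text
t: 12.52
eef_pos: [0.6748, -0.0809, 0.437]
tool_rot: [-0.13, 0.766, 0.623, -0.089]
contact_force: [-1.1, -8.7, 2.0]
gripper_width: 0.997
[-0.17  0.63  0.48  0.97 -0.3   1.92  1.58]
[ 3.817  9.094 28.913  0.531 -0.112 -0.124] [ 0.68096852 -0.03518026  0.13497137]
```

```bash
python3 -m creep '[[[0,0,0,0,0,0,1]]]'; python3 - <<'E'
from h import *
print(bot.get_obs()["q"].round(2))
g=grasp_in_foot(phi=np.deg2rad(12))
t=toolpose(footpose("b"),g,.1); print(delta(t),t[0])
E
```

```text
t: 12.65
eef_pos: [0.6722, -0.0454, 0.4161]
tool_rot: [-0.159, 0.742, 0.644, -0.09]
contact_force: [-0.4, 2.2, -1.8]
gripper_width: 1.003
[-0.17  0.64  0.4   0.99 -0.3   1.91  1.58]
[-0.872 10.611 26.051  0.488 -0.122 -0.049] [ 0.68096852 -0.03518026  0.13497137]
```

```bash
python3 -m creep '[[[0,1,4,0,0,0,1],[-0.2,3,8,0.05,0,0,1],[-0.4,5,13,0.12,-0.03,0,1],[-0.6,7,18,0.2,-0.06,-0.02,1],[-0.8,9,22,0.3,-0.1,-0.04,1],[-0.87,10.2,25,0.4,-0.12,-0.05,1],[-0.87,10.6,26,0.488,-0.122,-0.05,1],[-0.87,10.6,26,0.488,-0.122,-0.05,1],[-0.87,10.6,26,0.488,-0.122,-0.05,1]]]'; python3 - <<'E'
from h import *
print(bot.get_obs()["q"].round(2))
g=grasp_in_foot(phi=np.deg2rad(12))
t=toolpose(footpose("b"),g,.1); print(delta(t),t[0])
cal=bot.calibration("wrist");p,d=bot.read_camera("wrist");cv2.imwrite("pics/w7.png",p)
E
```

```text
t: 13.78
eef_pos: [0.6944, -0.0197, 0.1733]
tool_rot: [-0.241, 0.673, 0.661, -0.228]
contact_force: [0.5, 0.7, -0.1]
gripper_width: 1.0
[ 0.04  0.99 -0.18  0.92  0.06  1.92  1.44]
[-1.623  1.365  3.789  0.17   0.008  0.026] [ 0.68096852 -0.03518026  0.13497137]
```

View pics/w7.png

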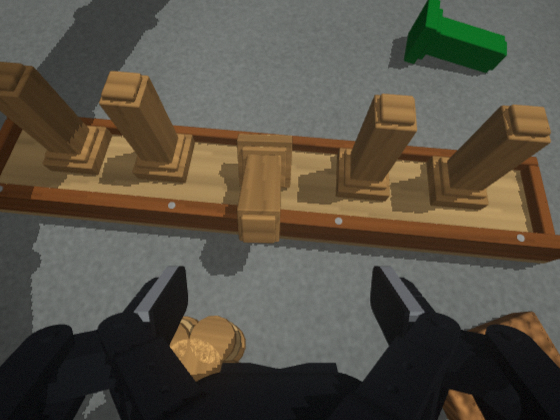

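```bash
python3 - <<'E'
from h import *
for ph in (12,15):
    g=grasp_in_foot(phi=np.deg2rad(ph)); t=toolpose(footpose("b"),g,.04); print(ph,delta(t),t[0])
E
```

```text
12 [-1.356  0.348  8.97   0.157  0.01   0.023] [ 0.63607866 -0.03311505  0.09521417]
15 [-1.354  0.239  8.956  0.105  0.01   0.023] [ 0.63532964 -0.03308059  0.09601824]
```

```bash
python3 -m creep '[[[-0.6,0.3,1.5,0,0,0.02,1],[-1.2,0.3,3,0.03,0.01,0.02,1],[-1.36,0.3,5,0.08,0.01,0.023,1],[-1.36,0.3,7,0.12,0.01,0.023,1],[-1.36,0.3,8.9,0.14,0.01,0.023,1],[-1.36,0.3,8.9,0.14,0.01,0.023,1],[-1.36,0.3,8.9,0.14,0.01,0.023,1]]]'; python3 - <<'E'
from h import *
print(bot.get_obs()["q"].round(2))
for ph in (12,13,14):
    g=grasp_in_foot(phi=np.deg2rad(ph)); t=toolpose(footpose("b"),g,.0); print(ph,delta(t),t[0])
cal=bot.calibration("wrist");p,d=bot.read_camera("wrist");cv2.imwrite("pics/w8.png",p)
W=(world("wrist",d,cal)-OL)@RL
for r in (170,190,210,230):
    row=W[r];m=(row[:,2]>.055)&(abs(row[:,1])<.03)&(row[:,0]>.015); 
    if m.any(): print(r,np.nonzero(m)[0][[0,-1]],row[m][0].round(4),row[m][-1].round(4))
E
```

```text
t: 14.7
eef_pos: [0.6387, -0.0363, 0.0993]
tool_rot: [-0.287, 0.665, 0.631, -0.277]
contact_force: [-0.2, 0.5, 0.4]
gripper_width: 0.999
[ 0.05  1.05 -0.16  1.04  0.04  1.87  1.43]
12 [ 3.160e-01  8.000e-03  4.481e+00  2.500e-02  2.000e-03 -7.000e-03] [ 0.60615209 -0.03173825  0.06870937]
13 [ 3.160e-01  4.100e-02  4.482e+00  7.000e-03  2.000e-03 -7.000e-03] [ 0.60637374 -0.03174844  0.06846293]
14 [ 3.170e-01  7.500e-02  4.482e+00 -1.000e-02  2.000e-03 -7.000e-03] [ 0.60659966 -0.03175884  0.06822041]
190 [254 305] [ 0.0191 -0.0175  0.0554] [0.025  0.0199 0.0677]
210 [256 309] [ 0.0515 -0.0109  0.0818] [0.0495 0.022  0.082 ]
230 [253 312] [ 0.0701 -0.01    0.0912] [0.0692 0.0232 0.0936]
```

View pics/w8.png

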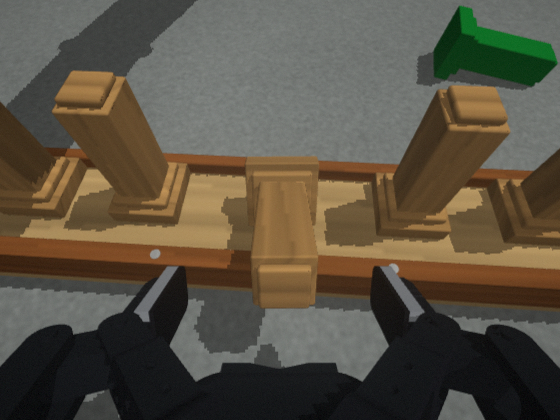

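```bash
python3 -m creep '[[[0.1,0.02,1.5,0.005,0,-0.007,1],[0.2,0.04,3,0.007,0,-0.007,1],[0.25,0.04,4.4,0.007,0,-0.007,1],[0.25,0.04,4.45,0.007,0,-0.007,1],[0.25,0.04,4.45,0.007,0,-0.007,1]]]' 35; python3 - <<'E'
from h import *
g=grasp_in_foot(phi=np.deg2rad(13)); t=toolpose(footpose("b"),g,.0); print(delta(t),t[0])
p,d=bot.read_camera("wrist");cv2.imwrite("pics/w9.png",p)
E
```

```text
t: 15.38
eef_pos: [0.6069, -0.0326, 0.069]
tool_rot: [-0.29, 0.662, 0.632, -0.278]
contact_force: [0.0, 0.8, 0.4]
gripper_width: 0.998
[ 0.084 -0.004  0.08   0.001  0.002 -0.   ] [ 0.60637374 -0.03174844  0.06846293]
```

View pics/w9.png

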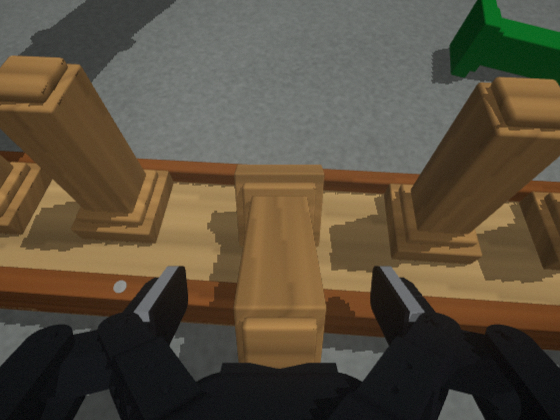

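The stem (columns 237–322) is centred between the fingers. I close.

```bash
python3 -m creep '[[[0,0,0,0,0,0,0.7],[0,0,0,0,0,0,0.5],[0,0,0,0,0,0,0.3],[0,0,0,0,0,0,0.2],[0,0,0,0,0,0,0.2],[0,0,0,0,0,0,0.2]]]' 35 ; python3 - <<'E'
from h import *
g=grasp_in_foot(phi=np.deg2rad(13)); FEET["b"]=(.003,.07)
print(delta(toolpose(footpose("b"),g)))
c=toolpose(footpose("b"),g)
for f in np.linspace(0,1,8)[1:]:
    ti=TH*(1-f); x=.006*min(1,f*3)
    z=.010+.028*np.sin(ti)+.012*min(1,f*3)
    t=toolpose(footpose("b",x=x,z=z,tilt=ti,yaw=.07*(1-f)),g)
    print(delta(t,c),t[0].round(3))
p,d=bot.read_camera("wrist");cv2.imwrite("pics/w10.png",p)
E
```

```text
t: 16.18
eef_pos: [0.606, -0.0326, 0.0681]
tool_rot: [-0.291, 0.662, 0.632, -0.279]
contact_force: [0.8, 0.6, 0.1]
gripper_width: 0.394
[ 0.016 -0.009 -0.041 -0.001  0.002 -0.   ]
[-0.075 -1.095 -0.559 -0.151  0.007  0.007] [ 0.603 -0.033  0.08 ]
[-0.136 -2.169 -0.923 -0.302  0.013  0.016] [ 0.598 -0.033  0.091]
[-0.167 -3.064 -0.737 -0.453  0.017  0.025] [ 0.591 -0.033  0.096]
[-0.172 -3.83  -0.189 -0.603  0.02   0.035] [ 0.582 -0.033  0.098]
[-0.154 -4.519  0.53  -0.754  0.022  0.046] [ 0.572 -0.032  0.098]
[-0.114 -5.113  1.402 -0.905  0.023  0.058] [ 0.561 -0.032  0.097]
[-0.051 -5.601  2.408 -1.055  0.022  0.07 ] [ 0.551 -0.03   0.093]
```

View pics/w10.png

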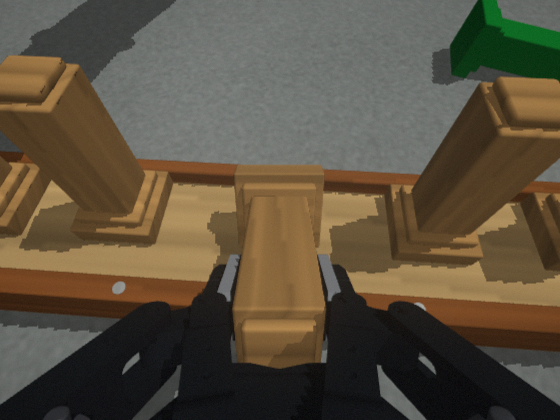

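```bash
python3 -m creep '[[[-0.03,-0.5,-0.4,-0.06,0,0,0.2],[-0.07,-1.1,-0.65,-0.15,0.007,0.007,0.2],[-0.1,-1.65,-0.9,-0.23,0.01,0.011,0.2],[-0.13,-2.17,-1.0,-0.3,0.013,0.016,0.2],[-0.15,-2.6,-0.9,-0.38,0.015,0.02,0.2],[-0.17,-3.06,-0.78,-0.453,0.017,0.025,0.2],[-0.17,-3.06,-0.78,-0.453,0.017,0.025,0.2]]]'; python3 - <<'E'
from h import *
print(bot.get_obs()["q"].round(2))
g=grasp_in_foot(phi=np.deg2rad(13)); FEET["b"]=(.003,.07)
for f in np.linspace(0,1,8)[3:]:
    ti=TH*(1-f); x=.006*min(1,f*3)
    z=.010+.028*np.sin(ti)+.012*min(1,f*3)
    t=toolpose(footpose("b",x=x,z=z,tilt=ti,yaw=.07*(1-f)),g)
    print(delta(t),t[0].round(3))
E
```

```text
t: 17.1
eef_pos: [0.5903, -0.0337, 0.0968]
tool_rot: [-0.137, 0.72, 0.668, -0.128]
contact_force: [-0.5, -0.4, -2.4]
gripper_width: 0.393
[ 0.1   0.7  -0.2   1.56  0.08  1.26  1.39]
[ 0.034  0.087  0.051 -0.     0.002  0.   ] [ 0.591 -0.033  0.096]
[ 0.003 -0.841  0.209 -0.151  0.005  0.01 ] [ 0.582 -0.033  0.098]
[-0.009 -1.774  0.554 -0.302  0.007  0.02 ] [ 0.572 -0.032  0.098]
[ 2.000e-03 -2.691e+00  1.079e+00 -4.530e-01  7.000e-03  3.100e-02] [ 0.561 -0.032  0.097]
[ 0.035 -3.57   1.772 -0.604  0.005  0.042] [ 0.551 -0.03   0.093]
```

```bash
python3 -m creep '[[[0,-0.4,0.06,-0.08,0,0.005,0.2],[0,-0.84,0.17,-0.151,0.005,0.01,0.2],[0,-1.3,0.35,-0.23,0.005,0.015,0.2],[0,-1.77,0.55,-0.302,0.007,0.02,0.2],[0,-2.2,0.8,-0.38,0.007,0.025,0.2],[0,-2.69,1.08,-0.453,0.007,0.031,0.2],[0.02,-3.1,1.4,-0.53,0.006,0.036,0.2],[0.03,-3.57,1.77,-0.604,0.005,0.042,0.2],[0.03,-3.57,1.77,-0.604,0.005,0.042,0.2],[0.03,-3.57,1.77,-0.604,0.005,0.042,0.2]]]'; sed -i 's/"b":(.0037,.070)/"b":(.003,.070)/' h.py; sed -i 's/^g=.*/g=grasp_in_foot(phi=np.deg2rad(17 if n=="a" else 13))/' chk.py; python3 chk.py b up2
```

```text
t: 18.35
eef_pos: [0.5526, -0.0301, 0.0927]
tool_rot: [0.084, 0.742, 0.661, 0.075]
contact_force: [-0.0, 0.0, -1.6]
gripper_width: 0.393
q [ 0.04  0.38 -0.14  2.13  0.24  0.43  1.16] F [-0.04  0.04 -1.56]
to upright x0,z10: [-4.700e-02 -1.015e+00  9.190e-01 -1.000e-03 -0.000e+00 -0.000e+00]
est foot z in lane [ 0.001 -0.     1.   ]
```

View pics/sc_up2.png

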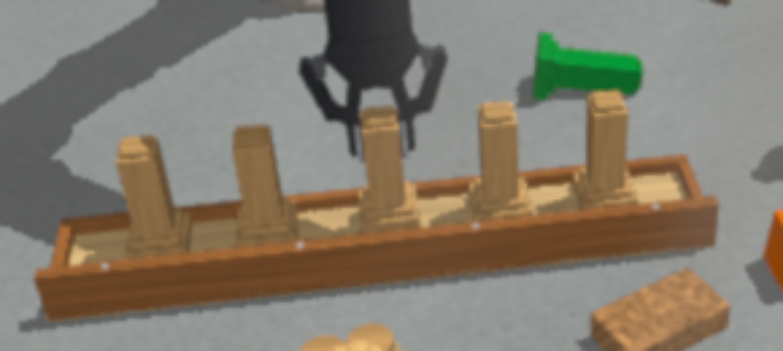

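```bash
python3 -m creep '[[[0,-0.07,0.3,0,0,0,0.2],[0,-0.14,0.6,0,0,0,0.2],[0,-0.2,0.85,0,0,0,0.2],[0,-0.22,0.95,0,0,0,0.2],[0,-0.22,0.95,0,0,0,0.2]]]'; python3 -m creep '[[[0,-0.02,0.1,0,0,0,0.2],[0,-0.02,0.1,0,0,0,0.2]]]';python3 -m creep '[[[0,-0.02,0.1,0,0,0,0.2],[0,-0.02,0.1,0,0,0,0.2]]]'
```

```text
t: 19.08
eef_pos: [0.5514, -0.0303, 0.0828]
tool_rot: [0.084, 0.742, 0.66, 0.075]
contact_force: [-1.1, -0.1, -1.6]
gripper_width: 0.394
t: 19.32
eef_pos: [0.5515, -0.0303, 0.0819]
tool_rot: [0.085, 0.742, 0.66, 0.075]
contact_force: [1.0, 0.3, -2.5]
gripper_width: 0.389
t: 19.58
eef_pos: [0.5518, -0.0303, 0.0811]
tool_rot: [0.085, 0.742, 0.66, 0.076]
contact_force: [-0.5, 0.7, 2.8]
gripper_width: 0.394
```

Floor contact. Now I slide towards the near rail.

```bash
python3 -m creep '[[[0,-0.2,-0.04,0,0,0,0.2],[0,-0.39,-0.09,0,0,0,0.2],[0,-0.39,-0.09,0,0,0,0.2]]]'; python3 -m creep '[[[0,-0.1,-0.02,0,0,0,0.2],[0,-0.1,-0.02,0,0,0,0.2]]]';python3 -m creep '[[[0,-0.1,-0.02,0,0,0,0.2],[0,-0.1,-0.02,0,0,0,0.2]]]';python3 -m creep '[[[0,-0.1,-0.02,0,0,0,0.2],[0,-0.1,-0.02,0,0,0,0.2]]]'
```

```text
t: 19.95
eef_pos: [0.5479, -0.0297, 0.0812]
tool_rot: [0.085, 0.742, 0.66, 0.076]
contact_force: [1.3, 1.1, 1.7]
gripper_width: 0.39
t: 20.2
eef_pos: [0.5472, -0.0296, 0.0812]
tool_rot: [0.085, 0.742, 0.66, 0.076]
contact_force: [1.4, 0.1, 4.1]
gripper_width: 0.399
t: 20.45
eef_pos: [0.5461, -0.0295, 0.0812]
tool_rot: [0.085, 0.742, 0.66, 0.076]
contact_force: [2.0, 0.0, 5.1]
gripper_width: 0.393
t: 20.7
eef_pos: [0.5452, -0.0295, 0.0812]
tool_rot: [0.085, 0.742, 0.66, 0.076]
contact_force: [3.8, 0.4, 5.5]
gripper_width: 0.398
```

```bash
python3 -m creep '[[[0,-0.1,-0.02,0,0,0,0.2],[0,-0.1,-0.02,0,0,0,0.2]]]';python3 -m creep '[[[0,-0.1,-0.02,0,0,0,0.2],[0,-0.1,-0.02,0,0,0,0.2]]]'; python3 chk.py b push2
```

```text
t: 20.95
eef_pos: [0.5446, -0.0293, 0.0812]
tool_rot: [0.085, 0.742, 0.66, 0.076]
contact_force: [6.1, 0.3, 5.1]
gripper_width: 0.394
t: 21.2
eef_pos: [0.5441, -0.0293, 0.0814]
tool_rot: [0.085, 0.742, 0.66, 0.077]
contact_force: [6.9, -0.8, 2.8]
gripper_width: 0.393
q [ 0.02  0.38 -0.13  2.16  0.25  0.39  1.14] F [ 6.87 -0.8   2.78]
to upright x0,z10: [-0.032  0.072  0.004  0.003 -0.001 -0.001]
est foot z in lane [-0.003 -0.001  1.   ]
```

Same force signature as foot A, so the plinth is on the rail. I release and retreat.

```bash
python3 -m creep '[[[0,0.05,0.02,0,0,0,0.42],[0,0.05,0.02,0,0,0,0.5],[0,0.05,0.02,0,0,0,0.7],[0,0.05,0.02,0,0,0,1],[0,0.05,0.02,0,0,0,1],[0,0.05,0.02,0,0,0,1]]]'
python3 -m creep '[[[0,0,-3,0,0,0,1],[0,0,-6,0,0,0,1],[0,0,-10,0,0,0,1],[0,0,-14,0,0,0,1],[0,0,-14,0,0,0,1]]]'
python3 chk.py b rel2; python3 - <<'E'
from h import *
cal=bot.calibration("wrist");p,d=bot.read_camera("wrist");cv2.imwrite("pics/w11.png",cv2.resize(p[110:260,100:460],None,fx=2.2,fy=2.2,interpolation=2))
W=(world("wrist",d,cal)-OL)@RL
# near edge rows of plinth B and mean plinth top
m=(W[...,0]>-.027)&(W[...,0]<-.023)
for y in np.arange(-.17,.18,.01):
    s=W[m&(abs(W[...,1]-y)<.005)]
    if len(s)>3: print(round(y,3),s[:,2].mean().round(4),end=' | ')
E
```

```text
t: 22.05
eef_pos: [0.543, -0.0293, 0.0806]
tool_rot: [0.084, 0.742, 0.66, 0.075]
contact_force: [0.3, -0.3, -0.8]
gripper_width: 0.998
t: 22.68
eef_pos: [0.5133, -0.0256, 0.2203]
tool_rot: [0.087, 0.742, 0.66, 0.078]
contact_force: [-0.5, -0.1, -0.3]
gripper_width: 0.998
q [ 0.09  0.12 -0.21  2.1   0.12  0.7   1.26] F [-0.46 -0.12 -0.28]
to upright x0,z10: [-5.8000e-02 -1.1200e-01  1.4237e+01  6.0000e-03 -1.0000e-03 -1.0000e-03]
est foot z in lane [-0.006 -0.001  1.   ]
-0.14 0.0253 | -0.13 0.0252 | -0.12 0.0253 | -0.11 0.0251 | -0.1 0.0254 | -0.09 0.0244 | -0.04 0.2373 | -0.02 0.0253 | -0.01 0.0257 | 0.0 0.0258 | 0.01 0.0254 | 0.02 0.0257 | 0.03 0.025 | 0.04 0.2368 | 0.05 0.2379 | 0.08 0.0218 | 0.09 0.0252 | 0.1 0.0257 | 0.11 0.0256 | 0.12 0.0257 | 0.13 0.0254 | 0.14 0.0251 |
```

View pics/w11.png

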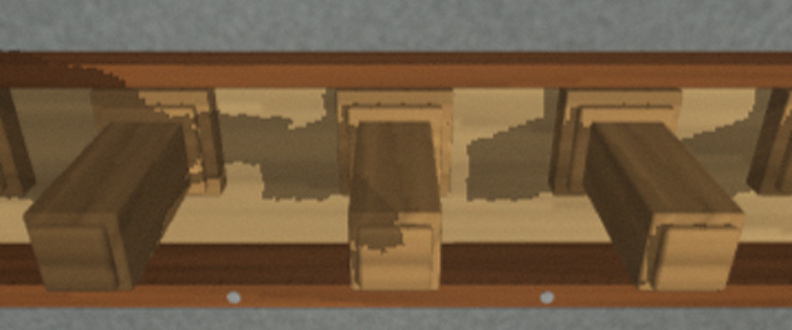

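View pics/sc_rel2.png

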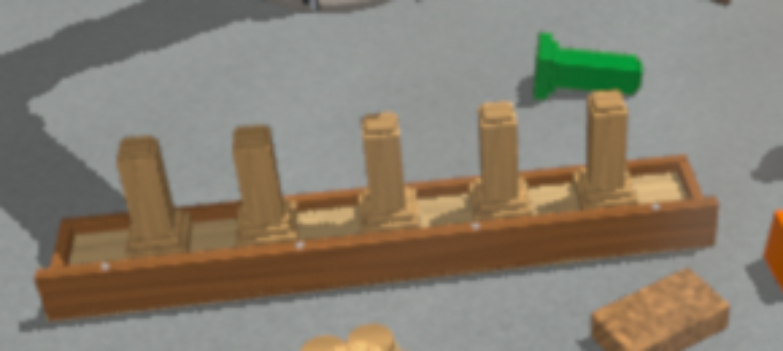

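```bash
python3 - <<'E'
from h import *
p,d=bot.read_camera("wrist")
cv2.imwrite("pics/w12.png",cv2.resize(p[140:170,235:375],None,fx=5.7,fy=12,interpolation=0))
p2=cv2.resize(p[140:170,135:235],None,fx=5.7,fy=12,interpolation=0);cv2.imwrite("pics/w13.png",p2)
E
```

```text
(no output)
```

View pics/w12.png

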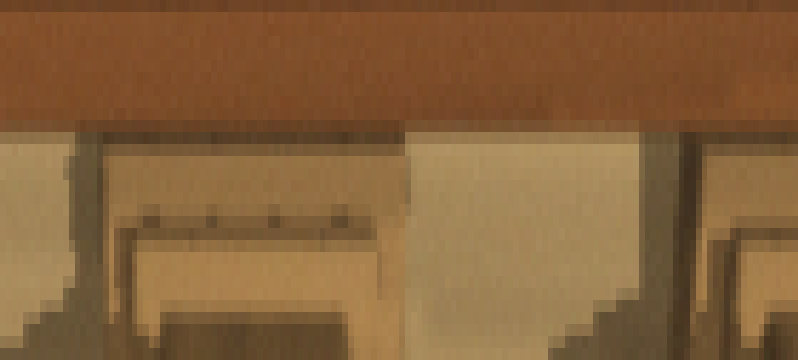

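View pics/w13.png

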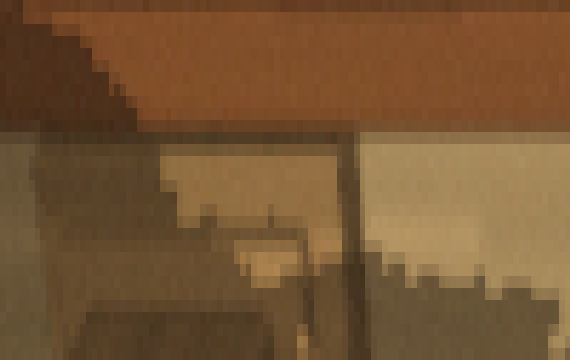

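Foot B's plinth edge lies on the same row as its standing neighbours' and parallel to the rail, so both are flush and square. The arm is clear, so I hand in.

```bash
python3 - <<'E'
from station import bot
print(bot.get_obs()["t"],bot.get_obs()["contact_force"]); print(bot.hand_in())
E
```

```text
22.875 [1.04739147 0.6969498  0.70218016]
the job is handed in; nothing more can be done
None
```

Both tipped feet are standing again in their own gaps with their plinths against the near rail. I released them and handed the job in at 22.9 s. I gripped each by the stem, lifted and turned it upright in the air, set it down and slid it to the rail. The highest force read at the tool was about 9 N, while the arm moved clear of everything; pressing the feet to the rail read about 7–8 N.

- **Tipped feet:** In the last wrist and scene pictures both stand upright. Their plinth edges are parallel to the rail and at the same distance from it as the standing neighbours', within about 1 mm. Their plinth tops read about 26 mm above the bench.
- **Other things:** In the last scene picture the three standing feet look undisturbed. I did not re-measure the standing feet, the glue bottle, the sanding block or the blanks after the last move.
- **What disagreed:** The two cameras differed by about 1.5 mm on foot B's position along the lane. On the way to foot B the arm lagged its commands and flew higher than planned, well clear of everything. No check failed.

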